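# Set the length gauge at its reference clip

### The job

Set the baby length gauge: with a fingertip push the sliding measuring head along its rail until it clicks home into the notch of the clip with the crossbar (not the ball-topped clip), then press the round button on top of the head fully down and let it come up again. Do not press the button before the head is home in that clip, and do not pick up the head or disturb anything else on the table; finish with the hand clear.

Things in the scene. Friction and masses are not known exactly. Their poses are not given: they have to be found in the camera images.
- rail: Fixed aluminium rail of the length gauge, lying on the table: 50 mm wide, 560 mm long, 20 mm high, wooden end blocks 36 mm high. Origin on the table under the rail's middle; its y axis runs along the rail (the sliding direction), x across it, away from the robot.
- carriage (a joint): Slide position of the head along the rail (m), 0 in the middle, growing along the rail's +y, limits +-0.215. Friction about 1 N. Each clip's ramp begins 24 mm before its notch and crests 9 mm before it (about 4 N more to climb); then the head jumps into the notch by itself, if within about 7 mm of it. About 6 N or more pushes it out again.
- head_center (a point): Centre of the measuring head: white block 66 mm across the rail (x), 44 mm along it (y), 38 to 88 mm above the table, on a grey carriage 60 mm long (y), 38 mm high, which stands out 8 mm under each y face. A white foot plate, 14 mm thick, 73 mm long, extends it towards the robot. The flat y faces are the ones to push. Axes as the rail's.
- head (a joint): Lift of the head out of its carriage (m): 0 seated. It sits there only by its weight (0.25 kg) and would come off if lifted.
- button_top (a point): Centre of the top of the round grey button on the head: 22 mm in diameter, 9 mm proud of the head's top face, on the far half of the top (14 mm beyond the head's centre across the rail), 97 mm above the table when up.
- set_button (a joint): Travel of the button (m): 0 up, 0.005 fully down. Spring: about 1 N to start, 4.5 N fully down; comes up by itself.
- clip_bar: The wanted clip: steel, fixed on the rail's far side, a stem topped by a crossbar 60 mm long parallel to the rail, 62 mm high in all. Origin at table height on the rail's centre line, level with the middle of the notch along the rail; stem 60 mm from it across the rail. Axes as the rail's. The head is home when its centre is level with this origin along the rail.
- clip_ball: The other clip, not wanted: the same, but with a 28 mm ball on its stem (74 mm high). At the start one clip is on either side of the head along the rail; which side varies.
- bottle: Bystander: glass baby bottle, 58 mm diameter, 162 mm high; origin under its base.
- hairbrush: Bystander: blue hairbrush, about 180 mm long along its x, 42 mm wide, 30 mm high, bristles down; origin on the table at the neck, head to +x.
- nail_file: Bystander: steel nail file lying flat, 150 mm long along its x, 6 mm high.
- pacifier: Bystander: yellow pacifier, 42 x 34 mm, 46 mm high; origin under it.
- cream_jar: Bystander: white cream jar, 60 mm diameter, 45 mm high; origin under it.
- bowl: Bystander: white bowl, 100 mm diameter, 45 mm high; origin under it.
- talc_tin: Bystander: metal tin, 52 mm diameter, 120 mm high; origin under it.
Mind the look-alikes: they are no part of the job. What is shaped like the clip_bar but blue or green is not meant.

How it is judged:
On the way, in this order (a step that is already met when the one before it is completed fails the run):
1. the head is home in the crossbar clip's notch (y of head_center in the frame of clip_bar between -0.003 and 0.003 m), for 0.2 s.
2. the button is pressed down while the head is home (all of step 1 and value of joint set_button above 0.004 m), for 0.05 s.
At the end, for the whole second after the job is handed in: The head's centre is within 3 mm of the crossbar clip's notch along the rail and at rest, the button is up again (less than 1 mm down) after a full press (over 4 mm), the head is seated (lifted less than 3 mm), and no bystander has moved 20 mm or more (all of step 1 and value of joint set_button below 0.001 m and value of joint head below 0.003 m and velocity of joint carriage between -0.01 and 0.01 m/s and distance of each of bottle, hairbrush, nail_file, pacifier, cream_jar, bowl, talc_tin from where it was at the start of the episode below 0.02 m); the robot touches nothing.
It fails at once if the button is pressed (over 3 mm) while the head is more than 6 mm from the crossbar clip's notch (value of joint set_button above 0.003 m and not (y of head_center in the frame of clip_bar between -0.006 and 0.006 m)).
It fails at once if the head is lifted more than 6 mm out of its carriage (value of joint head above 0.006 m).
It fails at once if a bystander is moved 20 mm or more (distance of any of bottle, hairbrush, nail_file, pacifier, cream_jar, bowl, talc_tin from where it was at the start of the episode above 0.02 m).
It also fails if it takes over 64 s, if anything falls off the work surface, if the arm or the gripper's body presses on something with over 40 N, if the wrist force passes 120 N, or if a joint passes its speed limit or range.

### The arm

A 6-joint arm with a two-finger parallel gripper is mounted at the origin on the work surface. World frame = base frame: x ahead of the robot, y to its left, z up, the work surface at z = 0. Lengths are in m, angles in rad, forces in N, time in s.
With the tool pointing down it reaches from about 0.375 to 0.925 m from the base axis. Payload 5.7 kg.
Tool frame: the origin (TCP) lies midway between the tips of the shut fingers; the grasp point (between the pads) lies 19 mm behind it; z points along the fingers, x is the direction in which the jaws open and shut, and the axes are right-handed (so a half turn about z gives the same grasp; the last joint's range is limited). The gripper opens to 88 mm and grips with 3 to 60 N. Pads are 20 mm wide; open, the fingers measure 115 mm over their backs; the gripper's body (75 mm by 178 mm) begins 61 mm behind the grasp point.
Start: joints at [-1.455, 0.359, 1.51, -0, 1.272, -0.115], TCP at [0.137, -0.584, 0.223] pointing down, gripper open.
Joint ranges: [-2.97, 2.97], [-1.01, 2.36], [0.21, 2.38], [-0.96, 4.11], [0.2, 2.71], [-2.98, 2.98]. Speed limits (rad/s): [2.39, 2.39, 3.14, 3.14, 3.14, 3.14].

### API

Orientations are given as a unit quaternion [x, y, z, w].
In Python, from bench import move_ptp, servo_line, goto_joints, move_gripper, sleep, inverse_kinematics, capture, PlanningError, close_job, spot_in, silhouettes, current_clock, current_joint_pos, current_qvel, current_joint_torque, current_position, current_orientation, current_force, current_torque, current_finger_gap gives the robot as it stands. Calls block until the motion is done:
- move_ptp(position, orientation): joint-space move of the TCP to a pose.
- servo_line(position, orientation=None, rate=0.15, contact_N=None): straight line of the TCP; orientation=None keeps the orientation; rate is the mean speed in m/s. With contact_N (N) it stops when the force on the tool has changed by that much, and returns True; else False.
- goto_joints(angles): joint-space move.
- move_gripper(opening): finger opening in m; the grip force is fixed at half the most; returns when the fingers have stopped.
- sleep(seconds).
- inverse_kinematics(position, orientation): joint angles nearest the present ones, or None.
- capture(name): name is "scene" or "top" or "wrist"; returns a dict with "image" (400x640x3 uint8, blue, green, red), "range_z" (400x640 float32, m along the optical axis (not along the pixel's ray), 0 where there is no reading), "intrinsics" (3x3 intrinsics, pixels), "R" (3x3) and "t" (3): a world point X has camera coordinates R X + t. Camera axes: x right, y down, z forward; pixel columns grow to the right and rows downward; lengths in m; the calibration is good to about 2 mm. A picture is of the moment at which its call begins.
A pose or a line that the arm cannot do raises PlanningError and nothing moves.
- close_job(): hands the job in, once; it reports no verdict.
Trained networks look in the newest picture that a camera, given by its name, has taken for a name from the list of things; names that differ only in an ending like _2 or _b are one class to them, and where a whole thing is asked for, a point or a joint stands for the part that bears it (a point fixed in the world has none). Each returns a list of dicts, best first, with "conf" (0 to 1); they miss things now and then, are a little off and sometimes report something else, mostly with a low value. They report only what shows in the picture. A call takes as long as a camera call. They do not tell look-alikes from the thing itself.
- spot_in(camera, query): "xy" ([column, row] in pixels, amid what is visible of it).
- silhouettes(camera, query): "region" (400x640 bool, what is visible of it) and "xy" ([column, row] in pixels, amid what is visible of it).
Readings, each from a call of its own:
- current_clock(): time.
- current_joint_pos(): joint angles.
- current_qvel(): joint speeds.
- current_joint_torque(): joint torques, N m.
- current_position(): TCP position.
- current_orientation(): TCP orientation.
- current_force(): force on the tool from outside, world axes, zero at the start.
- current_torque(): the same for the moment, N m.
- current_finger_gap(): finger opening in m.
Only numpy, scipy, OpenCV 4.12 (cv2) and the standard library are available. Lean on these libraries where they do the work, as an engineer would, in place of code of your own. Each camera call takes 0.05 s, during which the arm holds its last target.

## Working session

There is one attempt and no reset: what is moved stays moved. The work goes in short steps, each a Python script; the robot and the scene stay as the last script left them, time stands still between calls to the robot, and variables do not carry over. Pictures are saved under pics/ and viewed, and the job is handed in when it is done.

```bash
mkdir -p pics; ls; python3 - <<'E'
from bench import *
import cv2,pickle
d={}
for c in("scene","top"):
    r=capture(c);d[c]=r;cv2.imwrite(f"pics/{c}0.png",r["image"])
    for q in("clip_bar","clip_ball","head_center","button_top","rail"):
        print(c,q,[(x["xy"],round(x["conf"],2)) for x in spot_in(c,q)])
pickle.dump(d,open("d0.pkl","wb"))
print(current_clock(),current_orientation(),current_finger_gap())
E
```

```text
pics
scene clip_bar [([365.9, 290.4], 0.63), ([237.2, 259.2], 0.63), ([312.7, 328.3], 0.62), ([272.5, 196.2], 0.54), ([309.8, 258.1], 0.47), ([209.6, 309.8], 0.39)]
scene clip_ball [([370.8, 196.5], 0.64)]
scene head_center [([307.4, 216.9], 0.57)]
scene button_top [([318.6, 218.7], 0.64)]
scene rail []
top clip_bar [([421.0, 258.8], 0.82), ([434.2, 148.3], 0.8), ([375.3, 196.0], 0.7), ([370.7, 136.6], 0.7), ([332.4, 281.8], 0.51), ([347.0, 217.5], 0.22)]
top clip_ball [([268.6, 197.9], 0.67)]
top head_center [([344.5, 217.5], 0.61)]
top button_top [([344.7, 206.5], 0.5)]
top rail [([335.7, 215.0], 0.58)]
0.6 [ 7.83809793e-01 -6.21000972e-01 -2.88516199e-05 -3.39357506e-05] 0.08803567285031007
```

View pics/scene0.png

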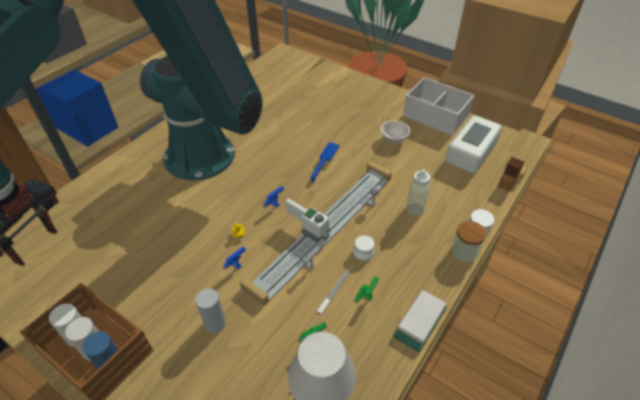

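View pics/top0.png

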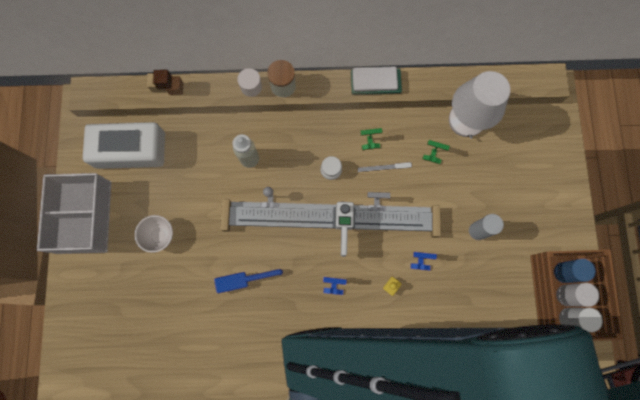

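The top view shows the steel crossbar clip at about (378,197), the ball clip at (268,192), and the head between them at (345,215). The head therefore has to move right in the image. The blue and green look-alikes are off the rail. Next I'll turn these into world positions.

```bash
cat > h.py <<'E'
import numpy as np,cv2
def cloud(r):
    K,R,t=map(np.array,(r["intrinsics"],r["R"],r["t"]));z=r["range_z"]
    v,u=np.mgrid[:400,:640]
    P=np.stack([(u-K[0,2])/K[0,0]*z,(v-K[1,2])/K[1,1]*z,z],-1)
    W=(P-t)@R; W[z<=0]=np.nan; return W
E
python3 - <<'E'
from h import *
import pickle
d=pickle.load(open("d0.pkl","rb"));r=d["top"];W=cloud(r)
np.set_printoptions(precision=4,suppress=True)
for n,(u,v) in dict(bar=(378,194),ball=(268,191),button=(345,209),head=(345,222),foot=(344,245),lend=(225,215),rend=(436,221),railL=(250,222),railR=(420,226),file=(385,168),jar=(331,167),bottle=(242,145),talc=(492,224)).items(): print(n,W[v,u])
# rail axis: points height 12-30mm in rail region
m=np.zeros((400,640),bool);m[195:245,215:445]=1
z=W[...,2]
s=m&(z>.010)&(z<.030);p=W[s][:,:2];c=cv2.minAreaRect(p.astype(np.float32));print("rail rect",c)
b=cv2.boxPoints(c);print(b)
e=m&(z>.03)&(z<.042)
for lo,hi in((215,240),(425,445)):
    q=e.copy();q[:,:lo]=0;q[:,hi:]=0;print("end",np.nanmean(W[q],0),q.sum())
q=m&(z>.080)&(z<.092);print("head",W[q].mean(0),q.sum(),cv2.minAreaRect(W[q][:,:2].astype(np.float32)))
q=np.zeros_like(m);q[185:206,362:395]=1;q&=(z>.048)&(z<.07);print("bar",W[q].mean(0),q.sum(),cv2.minAreaRect(W[q][:,:2].astype(np.float32)))
img=cv2.resize(r["image"][170:270,210:450],None,fx=3.3,fy=3.3,interpolation=cv2.INTER_CUBIC);cv2.imwrite("pics/zoom0.png",img)
E
```

```text
bar [ 0.5767 -0.1507  0.0643]
ball [0.5912 0.14   0.0755]
button [ 0.5322 -0.0596  0.0989]
head [ 0.4996 -0.0587  0.0914]
foot [ 0.4411 -0.054   0.0864]
lend [0.5368 0.2597 0.0409]
rend [ 0.5044 -0.3064  0.0333]
railL [0.5196 0.196  0.0181]
railR [ 0.4934 -0.2642  0.025 ]
file [ 0.6646 -0.1821  0.003 ]
jar [ 0.6592 -0.0289  0.0488]
bottle [0.6956 0.197  0.1482]
talc [ 0.4781 -0.4236  0.1233]
rail rect ((0.529918909072876, -0.015546232461929321), (0.5910190939903259, 0.11927797645330429), 88.25486755371094)
[[ 0.4613 -0.3091]
 [ 0.5805 -0.3127]
 [ 0.5985  0.278 ]
 [ 0.4793  0.2816]]
end [0.5397 0.2616 0.0368] 236
end [ 0.5051 -0.3053  0.0367] 237
head [ 0.5055 -0.0558  0.088 ] 410 ((0.4982762336730957, -0.05631338059902191), (0.04157370328903198, 0.11013825982809067), 87.8716812133789)
bar [ 0.5749 -0.1496  0.0629] 124 ((0.5758079886436462, -0.15089933574199677), (0.0587950125336647, 0.015449626371264458), 86.94215393066406)
```

View pics/zoom0.png

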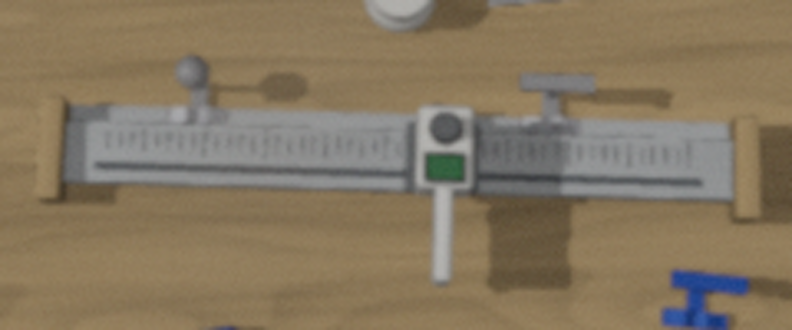

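```bash
cat >> h.py <<'E'
C=np.array([.5224,-.0218]);Y=np.array([.0346,.5669]);Y/=np.linalg.norm(Y);X=np.array([Y[1],-Y[0]])
th=np.arctan2(X[1],X[0]);Q=[float(np.cos(th/2)),float(np.sin(th/2)),0.,0.]
def w(x,s,z): return [*map(float,C+x*X+s*Y),z]
def loc(p): d=np.array(p[:2])-C; return float(d@X),float(d@Y),float(p[2])
E
python3 - <<'E'
from bench import *
from h import *
move_gripper(0.0)
move_ptp(w(0,.035,.22),Q)
r=capture("top");W=cloud(r);L=np.stack([(W[...,:2]-C)@X,(W[...,:2]-C)@Y,W[...,2]],-1)
m=(abs(L[...,0])<.03)&(L[...,1]>-.1)&(L[...,1]<.05)&(L[...,2]>.08)&(L[...,2]<.092)
p=L[m];print("head",p.mean(0),np.percentile(p,[2,98],0),len(p))
m=(abs(L[...,0]-.06)<.015)&(L[...,1]>-.18)&(L[...,1]<-.06)&(L[...,2]>.05)&(L[...,2]<.07)
p=L[m];print("bar",p.mean(0),np.percentile(p,[2,98],0),len(p))
cv2.imwrite("pics/top1.png",r["image"])
print(current_joint_pos(),current_clock(),current_finger_gap(),current_force())
r=capture("wrist");cv2.imwrite("pics/w1.png",r["image"])
r=capture("scene");cv2.imwrite("pics/s1.png",r["image"])
E
```

```text
head [ 0.0015164  -0.03266064  0.08770148] [[-0.02867336 -0.0565859   0.08337764]
 [ 0.02912192 -0.01401388  0.09155821]] 63
bar [ 0.06033773 -0.12438407  0.06233479] [[ 0.05360254 -0.15487782  0.05580359]
 [ 0.06754998 -0.09694729  0.06769876]] 122
[-1.07996893e-01  2.53520385e-01  1.67448770e+00 -1.99631839e-04
  1.21348636e+00 -4.57165598e-02] 4.5167 0.0005768463989575837 [ 0.32950747 -0.5280756  -0.18811785]
```

View pics/w1.png

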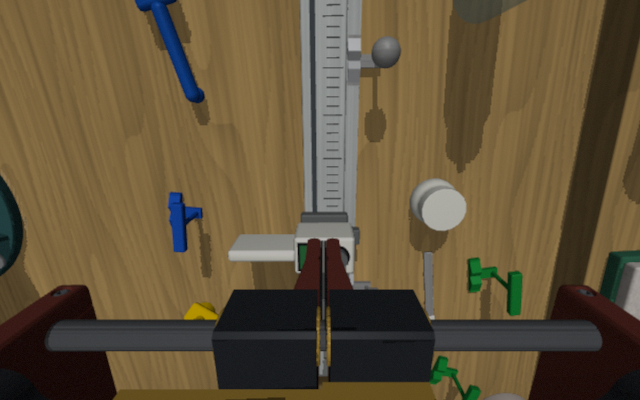

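View pics/s1.png

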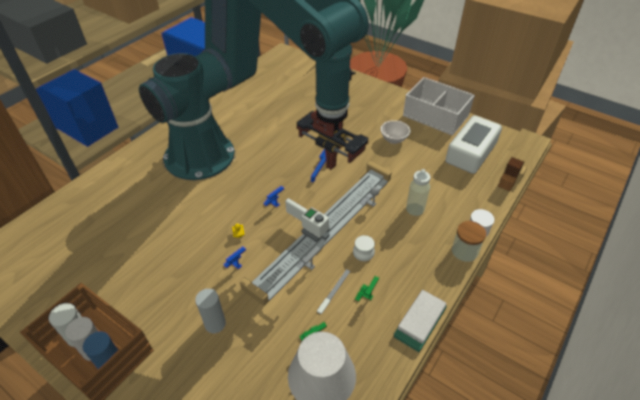

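The wrist view shows the shut fingers beyond the head's +y side. The ball clip is at (385,52), well clear. Now I'll descend and push in steps.

```bash
python3 - <<'E'
from bench import *
from h import *
servo_line(w(0,.035,.12),Q,rate=.15)
servo_line(w(0,.035,.058),Q,rate=.08)
f0=np.array(current_force());print("f0",f0)
s=.035
while s>-.070:
    s-=.007
    servo_line(w(0,s,.058),Q,rate=.06)
    f=np.array(current_force())-f0
    print(round(s,4),np.round(loc(current_position()),4),"F along",round(float(f[:2]@Y),2),round(float(f[2]),2))
print(current_clock())
r=capture("top");cv2.imwrite("pics/top2.png",r["image"])
r=capture("scene");cv2.imwrite("pics/s2.png",cv2.resize(r["image"][130:330,200:440],None,fx=3,fy=3))
E
```

```text
f0 [-0.05515514 -0.51845663  0.13147945]
0.028 [0.0004 0.0275 0.0584] F along 0.09 -0.34
0.021 [0.0001 0.0206 0.0581] F along -0.04 -0.4
0.014 [0.     0.0136 0.058 ] F along 0.79 0.41
0.007 [0.0001 0.0067 0.058 ] F along 1.08 -0.39
0.0 [ 0.0001 -0.0004  0.058 ] F along 1.03 0.37
-0.007 [ 0.     -0.0074  0.058 ] F along 0.8 -0.86
-0.014 [ 0.     -0.0144  0.058 ] F along 0.52 -0.57
-0.021 [-0.     -0.0215  0.058 ] F along 0.86 -0.78
-0.028 [-0.     -0.0285  0.058 ] F along -0.0 0.57
-0.035 [-0.     -0.0355  0.058 ] F along 0.94 0.07
-0.042 [-0.     -0.0424  0.058 ] F along 0.65 -0.43
-0.049 [-0.     -0.0494  0.058 ] F along -0.22 -0.04
-0.056 [-0.     -0.0565  0.058 ] F along 0.83 0.72
-0.063 [ 0.     -0.0635  0.058 ] F along 1.09 0.76
-0.07 [-0.0002 -0.0703  0.058 ] F along 1.82 -0.2
10.3583
```

View pics/s2.png

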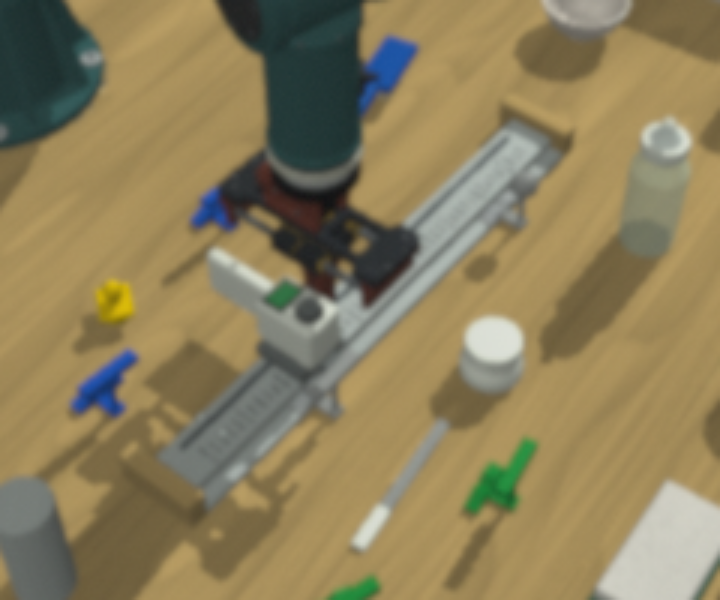

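The view shows the head close to the crossbar clip with the finger behind it, and the force has started to rise, so the ramp has begun. From here I'll take 1 mm steps and watch for the force to drop.

```bash
python3 - <<'E'
from bench import *
from h import *
f0=np.array([-.055,-.518,.13])
s=-.070;pk=0
while s>-.096:
    s-=.001
    servo_line(w(0,s,.058),Q,rate=.02)
    f=np.mean([current_force() for _ in range(5)],0)-f0; F=float(f[:2]@Y)
    print(round(s,4),round(loc(current_position())[1],4),round(F,2)); pk=max(pk,F)
    if pk>2.8 and F<0.6: break
print(current_clock())
r=capture("scene");cv2.imwrite("pics/s3.png",cv2.resize(r["image"][130:330,200:440],None,fx=3,fy=3))
E
```

```text
-0.071 -0.0707 3.43
-0.072 -0.0719 4.08
-0.073 -0.0731 5.0
-0.074 -0.0741 4.55
-0.075 -0.0751 4.8
-0.076 -0.0761 3.96
-0.077 -0.077 4.34
-0.078 -0.078 3.92
-0.079 -0.079 4.35
-0.08 -0.08 4.96
-0.081 -0.0811 3.59
-0.082 -0.0823 3.31
-0.083 -0.0837 1.49
-0.084 -0.0845 0.7
-0.085 -0.0851 0.92
-0.086 -0.0861 0.73
-0.087 -0.0871 0.87
-0.088 -0.088 1.26
-0.089 -0.0891 0.08
15.2083
```

View pics/s3.png

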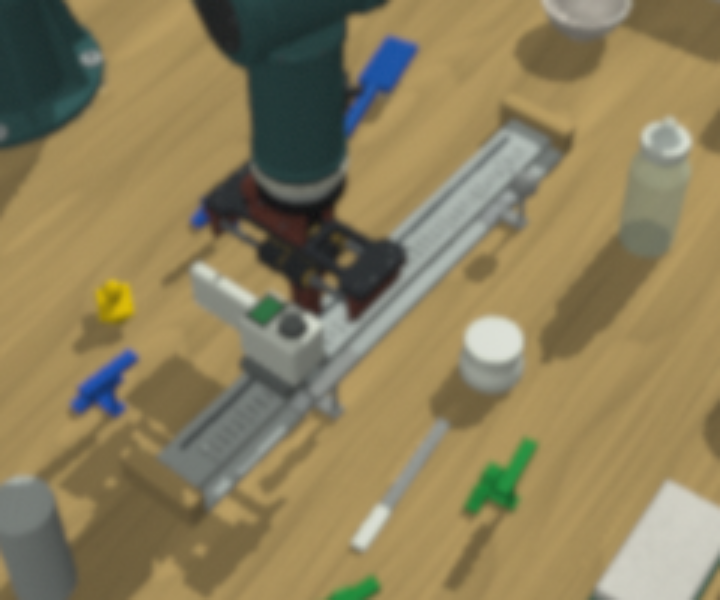

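```bash
python3 - <<'E'
from bench import *
from h import *
f0=np.array([-.055,-.518,.13])
def F():
    a=[]
    for _ in range(15): sleep(.01);a.append(current_force())
    return round(float((np.mean(a,0)-f0)[:2]@Y),2)
print("at",F())
servo_line(w(0,-.080,.058),Q,rate=.1);print("back",F())
servo_line(w(0,-.060,.058),Q,rate=.1);servo_line(w(0,-.040,.13),Q,rate=.2);servo_line(w(0,.06,.20),Q,rate=.2)
r=capture("top");W=cloud(r);L=np.stack([(W[...,:2]-C)@X,(W[...,:2]-C)@Y,W[...,2]],-1)
m=(abs(L[...,0])<.04)&(L[...,1]>-.17)&(L[...,1]<-.06)&(L[...,2]>.08)&(L[...,2]<.092)
p=L[m];print("head",p.mean(0),np.percentile(p,[2,50,98],0),len(p))
m=(abs(L[...,0])<.04)&(L[...,1]>-.17)&(L[...,1]<-.06)&(L[...,2]>.0935)&(L[...,2]<.102)
p=L[m];print("btn",p.mean(0),len(p))
m=(abs(L[...,0]-.06)<.015)&(L[...,1]>-.18)&(L[...,1]<-.06)&(L[...,2]>.05)&(L[...,2]<.07)
p=L[m];print("bar",p.mean(0),np.percentile(p,[2,50,98],0),len(p))
for q in("button_top","head_center","clip_bar"):
  for x in silhouettes("top",q)[:6]:
    g=x["region"];p=L[g];print(q,x["xy"],round(x["conf"],2),g.sum(),np.nanmedian(p,0))
cv2.imwrite("pics/top4.png",cv2.resize(r["image"][170:270,320:450],None,fx=6,fy=6,interpolation=cv2.INTER_CUBIC))
r=capture("wrist");cv2.imwrite("pics/w4.png",r["image"]);print(current_clock())
E
```

```text
at 0.51
back 0.5
head [-0.00353344 -0.12520179  0.08853551] [[-0.03567441 -0.14638784  0.08348141]
 [-0.00474761 -0.12542108  0.08876693]
 [ 0.03237468 -0.10507778  0.09181478]] 332
btn [ 0.00992938 -0.12644378  0.09691236] 68
bar [ 0.06020995 -0.12424938  0.06257901] [[ 0.05369198 -0.15475581  0.05698702]
 [ 0.05992692 -0.12301352  0.0624791 ]
 [ 0.0676748  -0.09648899  0.06758349]] 122
button_top [381.4, 207.8] 0.4 40 [ 0.01470223 -0.12607233  0.09710234]
head_center [378.5, 222.7] 0.96 680 [-0.01686166 -0.12362248  0.08873775]
clip_bar [420.8, 255.9] 0.7 269 [-0.10159069 -0.24623772  0.01574488]
clip_bar [338.7, 283.1] 0.7 113 [-0.17466869 -0.02725688  0.05563661]
clip_bar [434.4, 152.3] 0.63 259 [ 0.19863523 -0.28372733  0.0132849 ]
clip_bar [379.2, 191.3] 0.51 165 [ 0.06050177 -0.12776258  0.06152874]
clip_bar [370.8, 135.2] 0.49 196 [ 0.23403518 -0.10528548  0.05557626]
clip_bar [229.6, 287.0] 0.39 433 [-0.18134318  0.26390625  0.03082716]
17.6417
```

View pics/top4.png

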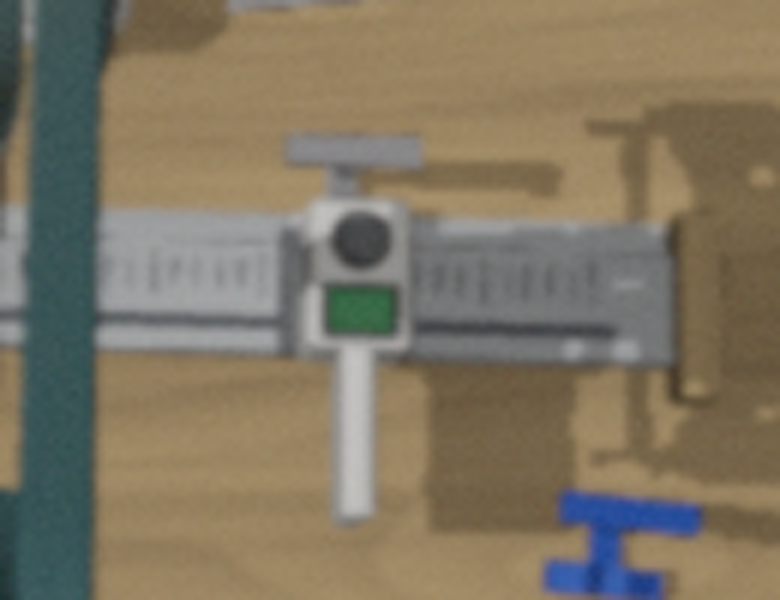

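View pics/w4.png

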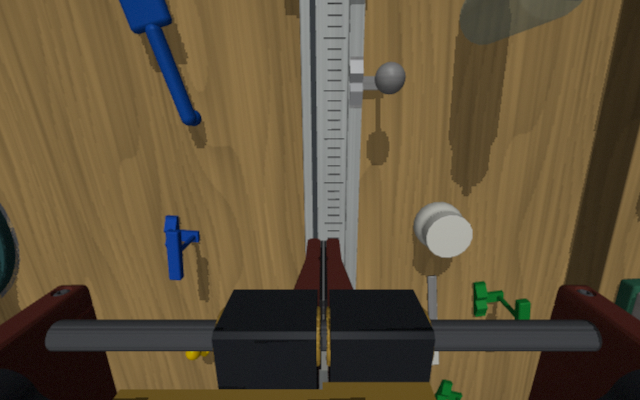

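The head (s≈-0.1252) lines up with the crossbar (s≈-0.125). The force also reads the same at the last push position and 9 mm further back, so the head jumped ahead into the notch. Now for the button.

```bash
python3 - <<'E'
from bench import *
from h import *
servo_line(w(.014,-.1255,.16),Q,rate=.2)
servo_line(w(.014,-.1255,.108),Q,rate=.1);sleep(.2)
f0=np.mean([current_force() for _ in range(15) if sleep(.01) is None],0);print(f0)
z=.102
while z>.0885:
    servo_line(w(.014,-.1255,z),Q,rate=.03)
    f=np.mean([current_force() for _ in range(8) if sleep(.01) is None],0)-f0
    print(round(z,4),np.round(loc(current_position()),4),np.round(f,2))
    if f[2]>8: break
    z-=.001
sleep(.3)
r=capture("scene");cv2.imwrite("pics/s5.png",cv2.resize(r["image"][130:330,200:440],None,fx=3,fy=3))
servo_line(w(.014,-.1255,.12),Q,rate=.05)
servo_line(w(.014,-.1255,.2),Q,rate=.15)
servo_line(w(0,.08,.22),Q,rate=.2)
r=capture("top");W=cloud(r);L=np.stack([(W[...,:2]-C)@X,(W[...,:2]-C)@Y,W[...,2]],-1)
m=(abs(L[...,0])<.04)&(L[...,1]>-.17)&(L[...,1]<-.06)&(L[...,2]>.08)&(L[...,2]<.092)
p=L[m];print("head",p.mean(0),np.percentile(p,[2,50,98],0),len(p))
for q in("button_top",):
  for x in silhouettes("top",q)[:1]:
    g=x["region"];p=L[g];print(q,x["xy"],round(x["conf"],2),g.sum(),np.nanmedian(p,0))
cv2.imwrite("pics/top5.png",r["image"]);print(current_clock(),current_force())
E
```

```text
nan
0.102 [ 0.0139 -0.1255  0.1018] nan
  return _methods._mean(a, axis=axis, dtype=dtype,
  ret = ret.dtype.type(ret / rcount)
Traceback (most recent call last):
IndexError: invalid index to scalar variable.
```

The averaging code had a bug: `sleep` doesn't return None. The tip is holding at z=0.102, above the button, so I'll fix it and carry on.

```bash
python3 - <<'E'
from bench import *
from h import *
def mf(n):
    a=[]
    for _ in range(n): sleep(.01);a.append(current_force())
    return np.mean(a,0)
f0=mf(15);print(f0)
z=.101
while z>.0885:
    servo_line(w(.014,-.1255,z),Q,rate=.03)
    f=mf(8)-f0
    print(round(z,4),np.round(loc(current_position()),4),np.round(f,2))
    if f[2]>8: break
    z-=.001
sleep(.3)
r=capture("scene");cv2.imwrite("pics/s5.png",cv2.resize(r["image"][130:330,200:440],None,fx=3,fy=3))
servo_line(w(.014,-.1255,.12),Q,rate=.05)
servo_line(w(.014,-.1255,.2),Q,rate=.15)
servo_line(w(0,.08,.22),Q,rate=.2)
r=capture("top");W=cloud(r);L=np.stack([(W[...,:2]-C)@X,(W[...,:2]-C)@Y,W[...,2]],-1)
m=(abs(L[...,0])<.04)&(L[...,1]>-.17)&(L[...,1]<-.06)&(L[...,2]>.08)&(L[...,2]<.092)
p=L[m];print("head",p.mean(0),np.percentile(p,[2,50,98],0),len(p))
for x in silhouettes("top","button_top")[:1]:
    g=x["region"];p=L[g];print("btn",x["xy"],round(x["conf"],2),g.sum(),np.nanmedian(p,0))
cv2.imwrite("pics/top5.png",r["image"]);print(current_clock(),current_force())
E
```

```text
[ 0.04042401 -0.10815066 -0.04479229]
0.101 [ 0.014  -0.1255  0.101 ] [ 0.06  0.12 -0.24]
0.1 [ 0.014  -0.1255  0.1   ] [-0.11  0.12  0.1 ]
0.099 [ 0.014  -0.1255  0.099 ] [0.52 0.42 0.11]
0.098 [ 0.014  -0.1255  0.098 ] [-0.16  0.29  0.14]
0.097 [ 0.0142 -0.1255  0.0971] [0.19 0.2  1.2 ]
0.096 [ 0.0142 -0.1256  0.0961] [0.05 0.1  1.82]
0.095 [ 0.0141 -0.1255  0.0951] [ 0.62 -0.02  2.43]
0.094 [ 0.0141 -0.1255  0.0941] [0.25 0.44 3.3 ]
0.093 [ 0.0141 -0.1256  0.0931] [1.02 0.01 3.99]
0.092 [ 0.0142 -0.1256  0.0923] [ 0.38 -0.01  6.56]
0.091 [ 0.0143 -0.1256  0.092 ] [-1.75  0.71 13.22]
head [-0.00323828 -0.12512371  0.08852431] [[-0.0355711  -0.14656057  0.08327451]
 [-0.00463737 -0.12350205  0.08882813]
 [ 0.03267086 -0.10490903  0.09186496]] 327
btn [483.6, 228.5] 0.68 604 [-0.02380685 -0.39272837  0.11713939]
26.8083 [0.06581582 1.02209052 0.77057538]
```

View pics/s5.png

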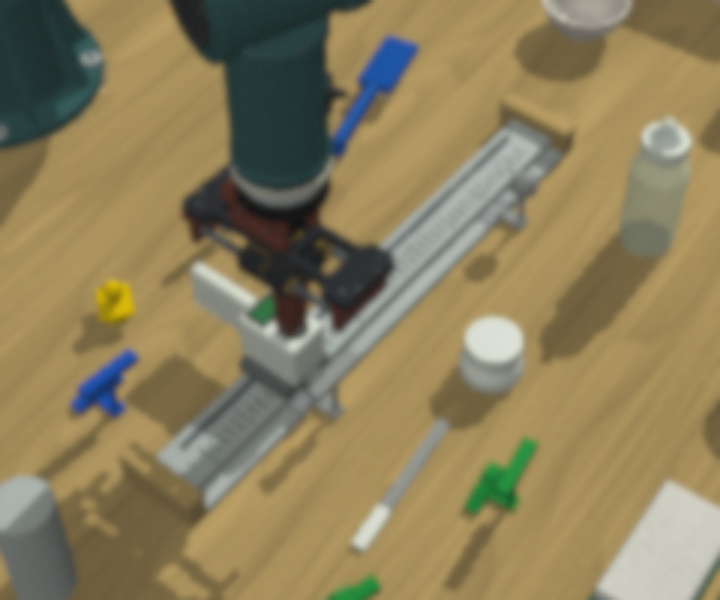

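View pics/top5.png

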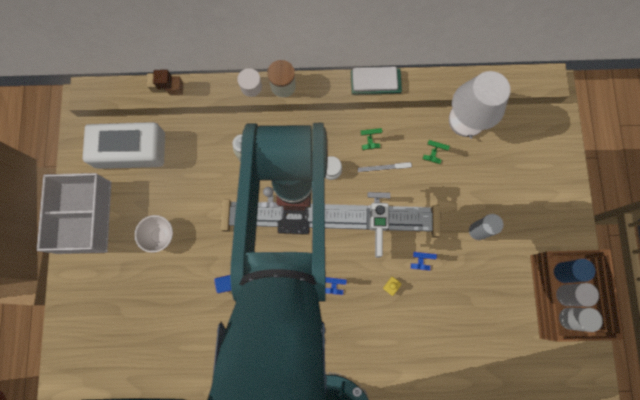

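The press met a firm stop about 5 mm down. The button detection this time was the talc tin at (484,228), so I'll read the button's height from the depth image instead and then hand in.

```bash
python3 - <<'E'
from bench import *
from h import *
r=capture("top");W=cloud(r);L=np.stack([(W[...,:2]-C)@X,(W[...,:2]-C)@Y,W[...,2]],-1)
m=(np.hypot(L[...,0]-.014,L[...,1]+.1255)<.009)&(L[...,2]>.07)
print("button z",np.median(L[m][:,2]),m.sum(),current_qvel(),current_clock())
close_job()
E
```

```text
button z 0.09795127267369733 36 [0.00191184 0.0002561  0.00027997 0.00092051 0.00103893 0.00062041] 26.8583
the job is handed in; nothing more can be done
```

I pushed the head along the rail with the shut fingertips until it clicked into the steel crossbar clip's notch. I then pressed the button fully down, let it come up, and handed the job in with the hand clear, at 26.9 s of the 64 s allowed.

- **Head home:** the push force rose to about 5 N on the ramp, then fell away as the head jumped ahead. Before and after the press, the head was within about 1 mm of the crossbar's middle along the rail, with camera calibration good to about 2 mm.
- **Button press:** the force climbed from 1.2 to 4 N, then met a firm stop about 5 mm down, peaking at 13 N. Afterwards the depth image put the button top at 98 mm (97 mm is up).
- **Head seated and bystanders:** the head's top face was at its normal height of about 88 mm. By eye, the pictures show no bystander moved. I did not measure their positions afterwards, and the arm partly hid the bottle, hairbrush and cream jar in the last top view.
- **What went wrong:** one script stopped on a bug in my force averaging, with the tip held 5 mm above the button and touching nothing. In the final picture the network took the talc tin for the button, so I used the depth reading instead.

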